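Shut and latch the inverter's service lid

ROBOT

A 6-joint arm with a two-finger parallel gripper is mounted at the origin on the work surface. World frame = base frame: x ahead of the robot, y to its left, z up, the work surface at z = 0. Lengths are in mm, angles in degrees, forces in N, time in s.
With the tool pointing down it reaches from about 325 to 925 mm from the base axis. Payload 3.1 kg.
Tool frame: the origin (TCP) lies at the very end of the fingers, on their centre line; the grasp point (between the pads) lies grasp_offset behind it (grasp_offset is the distance from the TCP to the grasp point, in mm); z points along the fingers, x is the direction in which the jaws open and shut, and the axes are right-handed (so a half turn about z gives the same grasp; the last joint's range is limited). The gripper opens to 85 mm and grips with 20 to 120 N. Pads are 22 mm wide; open, the fingers measure 114 mm over their backs; the gripper's body (76 mm by 85 mm) begins 54 mm behind the grasp point. The pads swing forward as they close: fully open they stand 13 mm farther back than shut.
Start: joints at [57.055, 12.427, 92.441, -0, 75.132, -6.429], TCP at [279.019, 559.274, 231.3] pointing down, gripper open.
Joint ranges: [-157.48, 157.48], [-44.54, 120.13], [17.64, 146.25], [-64.5, 244.5], [7.68, 150.69], [-147.95, 147.95]. Speed limits (degrees/s): [159.86, 159.86, 180, 180, 180, 180].

INTERFACE

Orientations are given as [roll, pitch, yaw] about the fixed x, y, z axes, in that order (R = Rz(yaw) Ry(pitch) Rx(roll)).
In Python, from station import * gives the robot as it stands. Calls block until the motion is done:
- goto(position, orientation): joint-space move of the TCP to a pose.
- move_l(position, attitude=None, speed=150): straight line of the TCP; attitude=None keeps the orientation; speed is the mean speed in mm/s.
- move_j(angles): joint-space move.
- grip(opening, squeeze=None): finger opening in mm; squeeze is the grip in N (None keeps the last); returns when the fingers have stopped.
- wait(seconds).
- solve_ik(position, orientation): joint angles nearest the present ones, or None.
- get_obs(): the state.
- get_image(name): name is "scene" or "top" or "wrist"; returns the picture (400x640x3 uint8, red, green, blue); there is no depth.
- get_calibration(name): a dict with "fx", "fy", "cx", "cy" (pixels), "D" ([k1, k2, p1, p2, k3] as OpenCV has them; the pictures are not rectified), "R" (3x3) and "t" (3): a world point X has camera coordinates R X + t; the wrist camera has in their place "mount" (4x4, takes a point from camera to tool coordinates, whose origin is the TCP and whose axes are the tool frame's). Camera axes: x right, y down, z forward; pixel columns grow to the right and rows downward; lengths in mm; the calibration is good to about 2 mm. A picture is of the moment at which its call begins: read the wrist's pose just before it. get_calibration takes no time and is no camera call.
A pose or a line that the arm cannot do raises Unreachable and nothing moves.
- sign_off(): hands the job in, once; it reports no verdict.
Trained networks look in the newest picture that a camera, given by its name, has taken for a name from the list of things; names that differ only in an ending like _2 or _b are one class to them, and where a whole thing is asked for, a point or a joint stands for the part that bears it (a point fixed in the world has none). Each returns a list of dicts, best first, with "score" (0 to 1); they miss things now and then, are a little off and sometimes report something else, mostly with a low value. They report only what shows in the picture. A call takes as long as a camera call.
- spot_in(name, camera): "extent" ([centre column, centre row, width, height] in pixels, round what is visible of it).
- regions_of(name, camera): "region" (400x640 bool, what is visible of it) and "extent" ([centre column, centre row, width, height] in pixels, round what is visible of it).
The state is a dict: "t": time; "joint_pos": joint angles; "qvel": joint speeds; "effort": joint torques, N m; "tcp_pos": TCP position; "ee_rot": TCP orientation; "wrist_force": force on the tool from outside, world axes, zero at the start; "moment": the same for the moment, N m; "grip_width": finger opening in mm.
Only numpy, scipy, OpenCV 4.12 (cv2) and the standard library are available. Lean on these libraries where they do the work, as an engineer would, in place of code of your own. Each camera call takes 0.05 s, during which the arm holds its last target.

TASK

Swing the inverter's service lid down until it is fully shut, then turn the latch lever clockwise up over its cam as far as the ring's stop and press it down until it sits fully home in the low notch; then let go. The latch is stiff but its pin is small: feel for the stop and never force the lever with more than about 35 N at its knob, turning or pressing. Leave the plug, the wrench and the roll of tape where they lie.

Things in the scene. Friction and masses are not known exactly. Their poses are not given: they have to be found in the camera images.
- housing: the inverter housing, a fixed aluminium box 236 mm (x) by 230 mm (y) by 85 mm high. Its origin lies on the bench under the latch's pivot; z up, y along the front, -x towards the robot at yaw 0. The front block (x -52 to 42 mm) carries the latch; the open bay (x 42 to 184 mm) lies behind it and is covered by the lid.
- pivot (a point): point on the latch's vertical axis, in the housing's top (85 mm above the bench). A dark cam ring lies round it; the lever's pin (34 mm from the axis) rides on it: level, then a ramp 0.6 rad long up to a 9 mm high top 0.28 rad long, then the notch, its floor 4 mm below the start, with a hard stop beyond. In the notch the pin has 0.15 rad of play.
- latch_turn (a joint): lever angle in rad, clockwise from above: 0 when it points along the housing's -y, 1.57 along its -x; starts at -0.3 to -0.02. The notch's middle is at 1.2 to 1.8, differing from ring to ring and not measured: the stop, 0.07 rad beyond, must be felt. Turning takes 3 to 12 N at the knob; at the stop the force rises steeply.
- latch_lift (a joint): height of the lever in m from its starting level: 0 at the start, 0.008 to 0.009 on the cam's top, -0.004 when seated in the notch. The shaft is stiff in its seal: the lever stays at the height it has, until its knob is pressed down with some 6 to 15 N over the notch. Seated, it stays put and cannot be turned back.
- knob (a point): centre of the latch's knob, an upright black cylinder, 22 mm in diameter, 45 mm high, on the lever's end, 105 mm from the axis. At lift 0 this point is 145.5 mm and the knob's flat top 168 mm above the bench. The steel lever bar, 20 mm wide, 8 mm thick, joins it below: its top is 22.5 mm under this point.
- lid (a joint): opening angle of the lid in rad, 0 when fully shut, starts 0.5 to 0.9. The hinge is stiff: the lid stays where it is left and takes 1 to 3 N at its free edge.
- lid_edge (a point): middle of the lid's free (front) edge, on its upper face. The lid is an aluminium plate 134 mm (from hinge to free edge) by 210 mm by 6 mm with a thin grey panel on top (2 mm, look only).
- lid_hinge (a point): middle of the lid's hinge line, which runs along the housing's y on its far side, 178 mm behind the pivot, 85 mm above the bench. The lid's underside passes through it; the upper face is 6 mm off it.
- plug: bystander: a loose black and yellow connector plug, 81 by 50 by 44 mm high, origin under it
- wrench: bystander: a loose wrench lying flat on the bench, to the right of the housing
- tape_roll: bystander: a roll of blue tape, 90 mm across, 24 mm high, lying flat, origin at its underside's centre

How it is judged:
By the outcome, as a careful person would: the job done as asked, in the order asked, and still so for the second after the job is handed in, with the robot touching nothing.
It also fails if it takes over 64 s, if anything falls off the work surface, if the arm or the gripper's body presses on something with over 40 N, if the wrist force passes 120 N, or if a joint passes its speed limit or range.

## Working session

There is one attempt and no reset: what is moved stays moved. The work goes in short steps, each a Python script; the robot and the scene stay as the last script left them, time stands still between calls to the robot, and variables do not carry over. Pictures are saved under pics/ and viewed, and the job is handed in when it is done.

```bash
ls; mkdir -p pics
python3 - <<'E'
from station import *
import cv2
print(get_obs())
for n in ("scene","top","wrist"):
    im=get_image(n); cv2.imwrite(f"pics/a_{n}.png",im[:,:,::-1])
    print(n,get_calibration(n))
    for o in ("housing","knob","lid","plug","wrench","tape_roll"):
        r=spot_in(o,n); print(o,[( [round(v) for v in d["extent"]],round(d["score"],2)) for d in r[:2]])
E
```

```text
pics
{'t': 0.0, 'joint_pos': array([ 5.70545805e+01,  1.24768403e+01,  9.25272163e+01, -1.19263983e-03,
        7.51314964e+01, -6.42884573e+00]), 'qvel': array([-0.02978915, -0.12843478,  0.00603637, -0.03219382, -0.0160882 ,
        0.00034767]), 'effort': array([-1.11762693e-03, -3.96847665e+01, -3.03849077e+01, -4.21966042e-04,
        9.68647393e-03,  6.24080968e-06]), 'tcp_pos': array([278.58563366, 558.58332219, 229.9788728 ]), 'ee_rot': array([-1.79985967e+02,  1.34829538e-01,  6.34837501e+01]), 'wrist_force': array([-1.3886391 , -0.19485674,  0.26204615]), 'moment': array([ 0.00466112, -0.09942378, -0.05254438]), 'grip_width': 85.39399986183197}
scene {'fx': 515.1428784014722, 'fy': 515.1428784014722, 'cx': 315.55856532006203, 'cy': 194.71390647640567, 'D': array([-0.16119184,  0.        ,  0.        ,  0.        ,  0.        ]), 'R': array([[ 0.70392745,  0.71020012,  0.01009602],
       [ 0.5603427 , -0.54654664, -0.62233659],
       [-0.43646558,  0.44373704, -0.78268463]]), 't': array([-436.85738849, -258.63344994, 1542.93915759])}
housing [([344, 215, 136, 129], 0.59)]

[... 748 characters left out ...]
rench [([408, 230, 56, 64], 0.77)]
tape_roll [([232, 181, 36, 31], 0.96), ([306, 194, 113, 117], 0.57)]
wrist {'fx': 337.38234818580105, 'fy': 337.38234818580105, 'cx': 321.9827115077646, 'cy': 202.51843816358942, 'D': array([-0.02605099,  0.        ,  0.        ,  0.        ,  0.        ]), 'mount': array([[ 9.99999977e-01, -1.34228036e-04,  1.64859358e-04,
        -3.56120975e-01],
       [ 8.37327861e-05,  9.61467211e-01,  2.74919614e-01,
        -6.99990325e+01],
       [-1.95408787e-04, -2.74919594e-01,  9.61467201e-01,
        -1.42955484e+02],
       [ 0.00000000e+00,  0.00000000e+00,  0.00000000e+00,
         1.00000000e+00]])}
housing []
knob []
lid []
plug []
wrench []
tape_roll []
```

View pictures.

Run:
```python
import cv2
a=cv2.imread("pics/a_top.png")[110:290,180:460]; cv2.imwrite("pics/b_top.png",cv2.resize(a,None,fx=2.8,fy=2.8,interpolation=cv2.INTER_CUBIC))
a=cv2.imread("pics/a_scene.png")[120:300,190:470]; cv2.imwrite("pics/b_scene.png",cv2.resize(a,None,fx=2.8,fy=2.8,interpolation=cv2.INTER_CUBIC))
```

```text
(no output)
```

View pics/b_top.png

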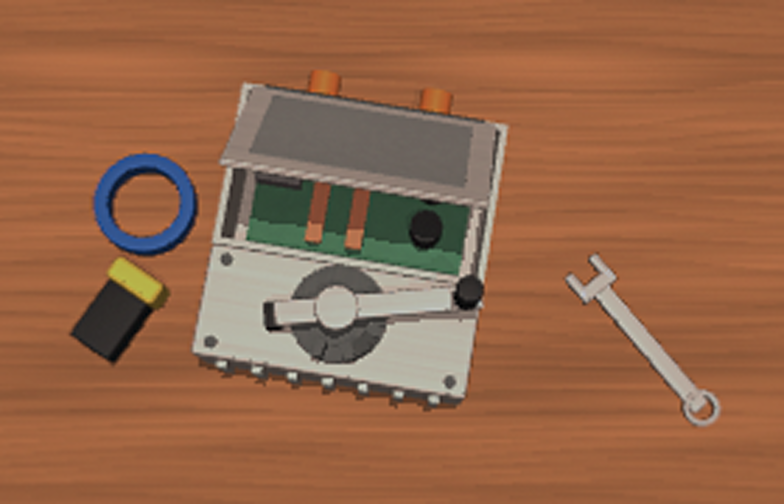

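View pics/b_scene.png

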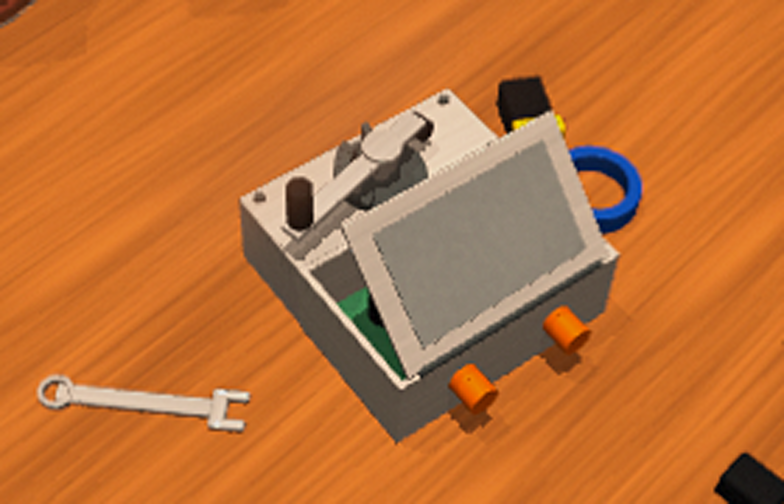

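```bash
cat > h.py <<'E'
from station import *
import numpy as np, cv2
from scipy.optimize import least_squares
def full(c,off=(180,110),s=2.8): return (np.array(c,float)+.5)/s-.5+np.array(off)
def proj(n,X):
    c=get_calibration(n); K=np.array([[c["fx"],0,c["cx"]],[0,c["fy"],c["cy"]],[0,0,1]])
    return cv2.projectPoints(np.atleast_2d(X).astype(float),cv2.Rodrigues(c["R"])[0],c["t"],K,c["D"])[0][:,0]
def W(p,X): # housing->world
    X=np.atleast_2d(X); c,s=np.cos(p[2]),np.sin(p[2])
    return np.c_[p[0]+c*X[:,0]-s*X[:,1],p[1]+s*X[:,0]+c*X[:,1],X[:,2]]
E
cat > fit.py <<'E'
from h import *
cor=np.array([[184,115,85],[-52,115,85],[-52,-115,85],[184,-115,85]])
T=full([(245,83),(195,352),(465,398),(507,125)])
S=full([(617,255),(447,90),(241,197),(400,385)],(190,120))
kt=full((469,286)); ks=full((299,183),(190,120)) # knob top centre
lt=full([(223,163),(490,202)]); ls=full([(548,114),(345,227)],(190,120))
def lid(a,y,h): return [178-134*np.cos(a)+h*-np.sin(a)*0+h*np.sin(a)*(+1)*-0, y, 85+134*np.sin(a)]
def lidedge(a,y,h=6): # upper face normal (-> up & towards hinge side)
    return [178-134*np.cos(a)+h*np.sin(a), y, 85+134*np.sin(a)+h*np.cos(a)]
def knob(q,z): return [-105*np.sin(q),-105*np.cos(q),z]
def res(p,parts=False):
    r=[proj("top",W(p,cor))-T, proj("scene",W(p,cor))-S,
     proj("top",W(p,knob(p[3],168)))-kt, proj("scene",W(p,knob(p[3],168)))-ks,
     proj("top",W(p,[lidedge(p[4],105),lidedge(p[4],-105)]))-lt, proj("scene",W(p,[lidedge(p[4],105),lidedge(p[4],-105)]))-ls]
    return r if parts else np.concatenate([x.ravel() for x in r])
s=least_squares(res,[620,0,-.15,-.1,.7],loss="soft_l1")
print(np.round(s.x,4),np.degrees(s.x[2])); 
for x in res(s.x,True): print(np.round(x,1).tolist())
np.save("p.npy",s.x)
p=s.x; print("pivot",W(p,[0,0,85]),"knob",W(p,knob(p[3],145.5)),"edge",W(p,lidedge(p[4],0)))
E
python3 fit.py
```

```text
[ 5.783183e+02  7.525150e+01 -1.626000e-01 -2.568000e-01  8.052000e-01] -9.31751732598553
[[-0.4, -0.3], [-1.4, 0.5], [0.6, 0.5], [0.8, -0.1]]
[[0.9, 0.0], [0.4, -1.1], [-1.4, 0.4], [0.2, 2.1]]
[[0.8, 0.6]]
[[0.2, 1.7]]
[[-1.2, -0.8], [-0.1, 0.9]]
[[1.5, -1.2], [-1.2, 0.2]]
pivot [[578.31831438  75.25151976  85.        ]] knob [[588.19403387 -29.28302077 145.5       ]] edge [[666.60754672  60.76588515 185.76894846]]
```

```bash
cat >> h.py <<'E'
p=np.load("p.npy") if __import__("os").path.exists("p.npy") else None
def lidpt(a,r,y,h=6): return W(p,[178-r*np.cos(a)+h*np.sin(a), y, 85+r*np.sin(a)+h*np.cos(a)])[0]
def st(f0=0):
    o=get_obs(); return o["t"],o["tcp_pos"],o["wrist_force"]-f0,o
E
python3 - <<'E'
from h import *
print(get_obs()["t"])
try: print("go",grasp_offset)
except Exception as e: print(e)
yaw=np.degrees(p[2])+90
for a in (0.9,0.4,0.0): print(solve_ik(lidpt(a,115,35),[180,0,yaw]))
up=lidpt(p[4],115,35)+[0,0,60]
grip(0); print(get_obs()["t"])
goto(up,[180,0,yaw]); wait(.2)
t,x,f,o=st(); print(t,x,f,o["grip_width"],o["ee_rot"],up)
im=get_image("wrist"); cv2.imwrite("pics/c_w.png",im[:,:,::-1])
E
```

```text
1.05
go 18.700000000000003
[ 1.79567913e+00  2.37688684e+01  8.38176094e+01 -2.54444375e-14
  7.24135223e+01 -7.88868035e+01]
[ 2.41093040e+00  2.22430333e+01  9.08553443e+01 -2.54444375e-14
  6.69016224e+01 -7.82715523e+01]
[ 2.61548735e+00  2.40274462e+01  9.37233363e+01 -2.54444375e-14
  6.22492175e+01 -7.80669953e+01]
1.8167
4.225 [685.07785606  94.10819704 232.13080772] [ 0.28092068 -0.53450216  0.80218401] -0.33728600201010644 [ 1.79998371e+02 -5.49733049e-03  8.07549713e+01] [685.26670724  93.17242729 232.07034434]
```

View pics/c_w.png

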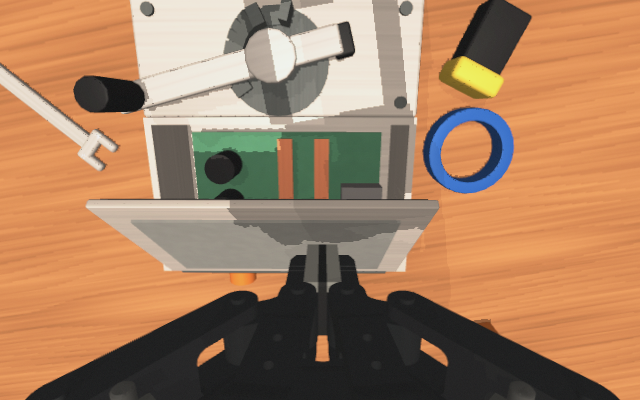

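Run:
```python
from h import *
f0=st()[2]
R=115
move_l(lidpt(p[4]+.12,R,35)+[0,0,12],speed=120)
print(np.round(st(f0)[2],1),st()[0])
for a in np.linspace(p[4],0.06,9):
    tgt=lidpt(a,R,35)+[0,0,1]
    move_l(tgt,speed=150)
    t,x,f,o=st(f0); print(round(t,2),round(a,2),np.round(x-tgt,1),np.round(f,1))
    if np.linalg.norm(f)>25: break
im=get_image("scene"); cv2.imwrite("pics/d_s.png",cv2.resize(im[120:300,190:470,::-1],None,fx=2.8,fy=2.8))
```

```text
[ 0.4  0.7 -0.6] 4.7667
5.07 0.81 [-0.5  0.1 -0. ] [0.6 0.2 0.9]
5.32 0.71 [0.1 0.1 0.6] [0.5 1.3 0.3]
5.57 0.62 [-0.4  0.1 -0.3] [0.1 0.6 0.1]
5.82 0.53 [-0.7  0.  -0.7] [0.5 0.5 0.1]
6.07 0.43 [-0.9  0.1 -0.9] [-0.1 -0.3  0.3]
6.32 0.34 [-0.8  0.  -0.8] [0.  0.1 0.4]
6.57 0.25 [-0.8  0.  -0.8] [ 0.2 -0.  -0. ]
6.82 0.15 [-0.8 -0.  -0.8] [ 0.6  0.  -0.3]
7.07 0.06 [-0.8 -0.  -0.8] [-0.9  0.5 -0.4]
```

View pics/d_s.png

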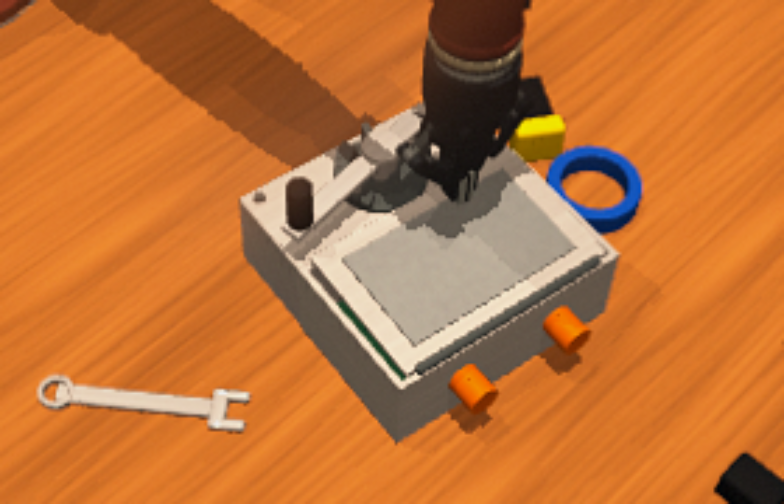

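Run:
```python
from h import *
f0=0
z=lidpt(0.06,115,35)[2]+1; b=lidpt(0,115,35)
for i in range(16):
    z-=1.5; move_l([b[0],b[1],z],speed=30)
    t,x,f,o=st(); print(round(t,2),round(z,1),round(x[2],2),np.round(f,1))
    if f[2]>9: break
```

```text
7.37 97.4 97.55 [ 0.2 -0.9  0.2]
7.62 95.9 95.99 [0.5 0.1 0.7]
7.87 94.4 94.3 [0.2 0.5 0.4]
8.12 92.9 92.66 [-0.6 -0.1 -0.2]
8.37 91.4 91.14 [0.3 0.2 0.1]
8.62 89.9 91.04 [-2.7 -0.2  5.5]
8.87 88.4 91.0 [-5.2 -0.  11.4]
```

```bash
cat >> h.py <<'E'
def push_pose(q,gap,z,r=105.,dyaw=0): # tool-y face behind the knob, gap from knob surface
    d=11+11+gap
    X=W(p,[-r*np.sin(q)+d*np.cos(q), -r*np.cos(q)-d*np.sin(q), z])[0]
    yaw=90+(180-np.degrees(q)+np.degrees(p[2]))-180  # tool y along -tangent or tangent
    return X,[180,0,yaw]
def wproj(X,o):
    from scipy.spatial.transform import Rotation as Ro
    c=get_calibration("wrist"); M=c["mount"]
    Rt=Ro.from_euler("xyz",o["ee_rot"],degrees=True).as_matrix()
    Xt=(np.atleast_2d(X)-o["tcp_pos"])@Rt
    Xc=(Xt-M[:3,3])@M[:3,:3]
    K=np.array([[c["fx"],0,c["cx"]],[0,c["fy"],c["cy"]],[0,0,1]])
    return cv2.projectPoints(Xc,np.zeros(3),np.zeros(3),K,c["D"])[0][:,0]
E
python3 - <<'E'
from h import *
o=get_obs(); x=o["tcp_pos"]
for q in (p[3],.5,1.2,1.9): 
    X,r=push_pose(q,0,140); print(q,X,r,solve_ik(X,r))
move_l([x[0],x[1],210],speed=250)
X,r=push_pose(p[3],20,215)
goto(X,r); wait(.1)
o=get_obs(); im=get_image("wrist"); t=get_image("top"); s=get_image("scene")
print(o["t"],o["tcp_pos"],X)
pts=[W(p,[-105*np.sin(p[3]),-105*np.cos(p[3]),168])[0],*W(p,[[-52,-115,85],[42,-115,85],[0,0,123]])]
im=im[:,:,::-1].copy()
uv=wproj(pts,o); print(uv)
cv2.imwrite("pics/e_raw.png",im)
for u in uv: cv2.circle(im,tuple(int(round(v)) for v in u),4,(0,0,255),1)
cv2.imwrite("pics/e_w.png",im)
cv2.imwrite("pics/e_t.png",cv2.resize(t[110:290,180:460,::-1],None,fx=2.8,fy=2.8,interpolation=cv2.INTER_CUBIC))
E
```

```text
-0.2568150531752719 [610.09650903 -27.21382241 140.        ] [180, 0, np.float64(95.39690133638533)] [  -9.13585064   15.90675256   98.57550299    0.           65.51774445
 -104.53275198]
0.5 [531.06823814 -21.0627071  140.        ] [180, 0, np.float64(52.034592917473304)] [-9.83942012e+00  6.76158274e+00  1.09428652e+02 -2.54444375e-14
  6.38097656e+01 -6.18740130e+01]
1.2 [480.13213425  32.02567066 140.        ] [180, 0, np.float64(11.927547258315684)] [-4.54841588e+00  5.98454070e-01  1.15972232e+02 -2.54444375e-14
  6.34293139e+01 -1.64759631e+01]
1.9 [475.37452507 105.44384067 140.        ] [180, 0, np.float64(-28.179498400841936)] [ 4.24103498e+00  1.32069666e+00  1.15238327e+02 -2.54444375e-14
  6.34409765e+01  3.24205334e+01]
10.1667 [629.00484508 -24.29664003 212.78566053] [630.00785008 -25.33273298 215.        ]
[[320.09477136 160.33473441]
 [329.8840631   36.00804074]
 [299.53921626 158.86119693]
 [472.0820679  150.72683125]]
```

View pics/e_w.png

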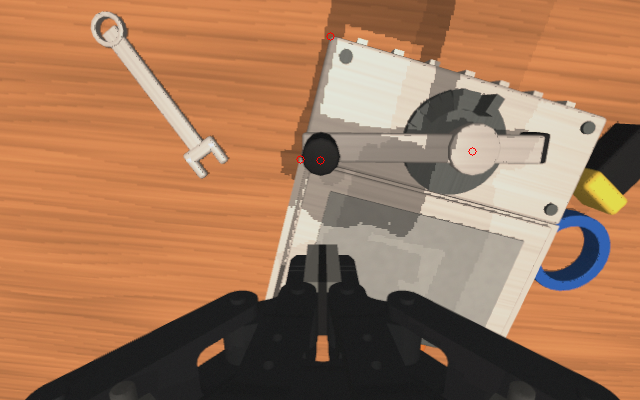

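View pics/e_t.png

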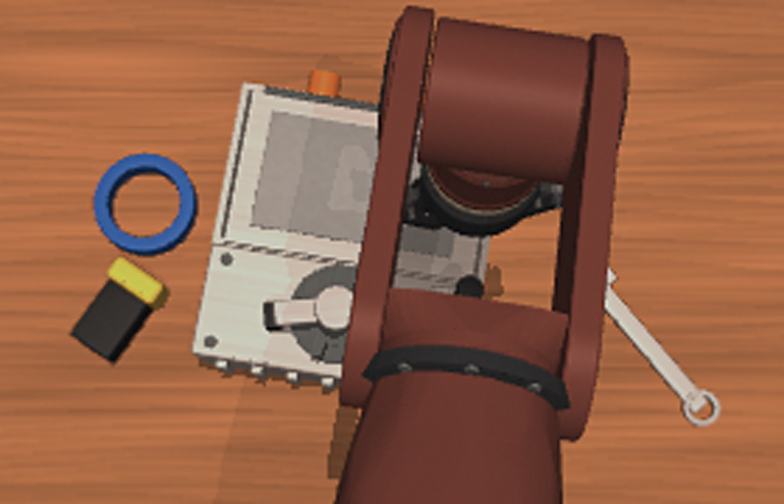

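```bash
cat > push.py <<'E'
from h import *
import sys
def run(q0,q1,dq,lim,z=141,sp=80,gap=0):
    q=q0
    while q<q1-1e-6:
        q+=dq
        X,r=push_pose(q,gap,z); move_l(X,r,speed=sp)
        t,x,f,o=st(); yaw=np.radians(r[2])
        # tangent direction in world
        a=np.pi-q+p[2]; tv=np.array([np.cos(a),np.sin(a),0]); rv=np.array([np.sin(a),-np.cos(a),0])
        e=(x-X)
        print(f"{t:.2f} q{q:.3f} lag_t {-e@tv:.1f} z {x[2]:.1f} Ft {-f@tv:.1f} Fr {f@rv:.1f} Fz {f[2]:.1f}",flush=True)
        if -f@tv>lim: print("LIMIT"); break
    return q
E
python3 - <<'E'
from push import *
X,r=push_pose(p[3],18,141); move_l(X,r,speed=150); print(st()[0],np.round(st()[2],1))
q=run(p[3]-.15,0.24,.06,20,gap=0)
E
```

```text
10.9583 [ 0.4 -0.   0. ]
11.22 q-0.347 lag_t 1.1 z 142.8 Ft -1.2 Fr 0.9 Fz 0.9
11.47 q-0.287 lag_t 0.6 z 141.8 Ft 1.0 Fr -0.7 Fz 0.7
11.72 q-0.227 lag_t 0.8 z 141.6 Ft 0.4 Fr 0.5 Fz 0.7
11.97 q-0.167 lag_t 0.9 z 141.5 Ft 1.6 Fr -0.6 Fz 0.4
12.22 q-0.107 lag_t 0.6 z 141.4 Ft 1.2 Fr -1.4 Fz 1.5
12.47 q-0.047 lag_t 0.2 z 141.1 Ft 1.7 Fr 0.0 Fz 0.8
12.72 q0.013 lag_t -0.0 z 141.0 Ft 1.2 Fr 0.1 Fz 1.4
12.97 q0.073 lag_t -0.1 z 140.9 Ft 1.3 Fr -0.4 Fz 0.9
13.22 q0.133 lag_t -0.1 z 140.9 Ft 1.1 Fr -0.3 Fz 0.7
13.47 q0.193 lag_t -0.1 z 140.9 Ft 1.5 Fr -0.8 Fz -0.2
13.72 q0.253 lag_t -0.1 z 140.9 Ft 2.0 Fr -0.2 Fz 0.1
```

Run:
```python
from h import *
a=get_image("scene")[120:300,190:470,::-1]; b=get_image("wrist")[:,:,::-1]
a=cv2.resize(a,(560,360)); b=cv2.resize(b[:240],(560,210))
cv2.imwrite("pics/f.png",np.vstack([a,b]))
```

```text
(no output)
```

View pics/f.png

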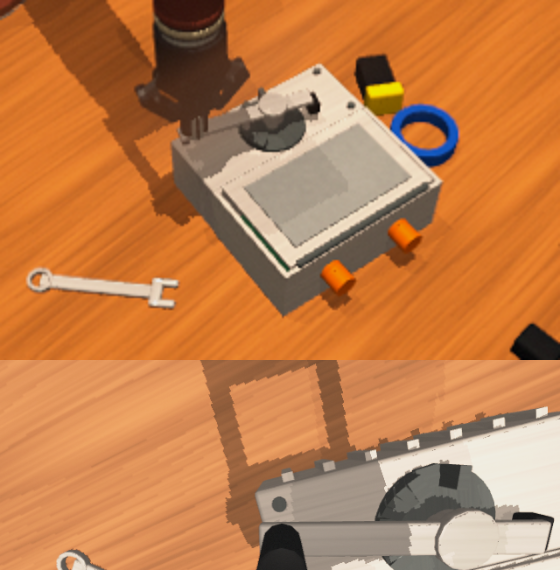

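Run:
```python
from push import *
q=run(0.253,1.0,.05,20,gap=0)
```

```text
14.07 q0.303 lag_t 0.0 z 141.0 Ft 1.2 Fr -0.9 Fz -0.2
14.32 q0.353 lag_t -0.0 z 140.9 Ft 2.7 Fr -0.7 Fz 0.1
14.57 q0.403 lag_t 0.1 z 141.0 Ft 2.4 Fr -1.1 Fz -0.2
14.82 q0.453 lag_t 0.8 z 141.6 Ft 4.0 Fr 0.7 Fz 0.6
15.07 q0.503 lag_t 2.0 z 142.2 Ft 5.0 Fr -0.6 Fz 2.4
15.32 q0.553 lag_t 0.1 z 141.3 Ft 2.1 Fr -0.4 Fz 1.8
15.57 q0.603 lag_t 0.2 z 141.2 Ft 3.2 Fr 0.1 Fz 2.3
15.82 q0.653 lag_t 0.7 z 141.5 Ft 4.1 Fr -1.2 Fz 2.7
16.07 q0.703 lag_t 1.1 z 141.7 Ft 4.5 Fr -0.9 Fz 4.6
16.32 q0.753 lag_t -0.7 z 140.6 Ft 1.8 Fr -0.1 Fz 2.1
16.57 q0.803 lag_t -0.8 z 140.4 Ft 2.3 Fr -0.6 Fz 1.2
16.82 q0.853 lag_t -0.0 z 140.8 Ft 2.8 Fr -0.6 Fz 2.2
17.07 q0.903 lag_t -0.2 z 140.9 Ft 2.7 Fr 0.1 Fz 2.0
17.32 q0.953 lag_t -1.0 z 140.3 Ft 1.7 Fr 0.3 Fz 2.0
17.57 q1.003 lag_t -1.0 z 140.3 Ft 0.3 Fr -0.0 Fz -0.0
```

Run:
```python
from push import *
q=run(1.003,1.2,.04,12,gap=0)
if q>1.15: q=run(q,1.95,.015,13,gap=0)
a=get_image("scene")[120:300,190:470,::-1]; b=get_image("wrist")[:,:,::-1]
cv2.imwrite("pics/g_w.png",b)
a=cv2.resize(a,(560,360)); b=cv2.resize(b[:240],(560,210))
cv2.imwrite("pics/g.png",np.vstack([a,b]))
```

```text
17.82 q1.043 lag_t -0.9 z 140.4 Ft -0.6 Fr 0.2 Fz 0.2
18.07 q1.083 lag_t -0.6 z 140.5 Ft 0.1 Fr 0.2 Fz -1.4
18.32 q1.123 lag_t -0.4 z 140.7 Ft -0.2 Fr -0.0 Fz 0.4
18.57 q1.163 lag_t -0.3 z 140.8 Ft 0.1 Fr -0.1 Fz -0.9
18.82 q1.203 lag_t -0.4 z 140.9 Ft -0.4 Fr -0.6 Fz 0.3
19.07 q1.218 lag_t 0.2 z 141.1 Ft 2.7 Fr 0.0 Fz 0.0
19.32 q1.233 lag_t 0.3 z 141.1 Ft 3.6 Fr -0.7 Fz -0.7
19.57 q1.248 lag_t -0.0 z 141.0 Ft 3.2 Fr -0.3 Fz -0.1
19.82 q1.263 lag_t -0.3 z 140.9 Ft 2.6 Fr -0.6 Fz -0.1
20.07 q1.278 lag_t -0.4 z 140.9 Ft 2.2 Fr 0.6 Fz -0.7
20.32 q1.293 lag_t -0.4 z 140.8 Ft 0.9 Fr 0.6 Fz -1.7
20.57 q1.308 lag_t -0.3 z 140.9 Ft 1.8 Fr -0.2 Fz -1.2
20.82 q1.323 lag_t -0.2 z 140.9 Ft 1.5 Fr 0.4 Fz -0.7
21.07 q1.338 lag_t -0.0 z 140.9 Ft 3.0 Fr -1.2 Fz -1.5
21.32 q1.353 lag_t -0.1 z 140.9 Ft 2.2 Fr -0.7 Fz -1.3
21.57 q1.368 lag_t -0.1 z 140.9 Ft 2.5 Fr -0.8 Fz -2.0
21.82 q1.383 lag_t -0.1 z 141.0 Ft 2.7 Fr -0.5 Fz -1.7
22.07 q1.398 lag_t -0.1 z 141.0 Ft 2.0 Fr -0.7 Fz -1.0
22.32 q1.413 lag_t -0.1 z 141.0 Ft 2.1 Fr -1.8 Fz -2.0
22.57 q1.428 lag_t -0.1 z 141.0 Ft 2.2 Fr -1.8 Fz -0.9
22.82 q1.
[... 167 characters left out ...]
8 lag_t -0.1 z 141.0 Ft 2.1 Fr -1.0 Fz -0.9
23.82 q1.503 lag_t -0.1 z 141.0 Ft 2.5 Fr -0.5 Fz -1.0
24.07 q1.518 lag_t -0.0 z 141.0 Ft 2.1 Fr 0.6 Fz -1.5
24.32 q1.533 lag_t -0.0 z 141.0 Ft 1.5 Fr -1.8 Fz -1.3
24.57 q1.548 lag_t -0.0 z 141.0 Ft 2.2 Fr -0.3 Fz -1.4
24.82 q1.563 lag_t -0.1 z 141.0 Ft 2.7 Fr -1.0 Fz -2.4
25.07 q1.578 lag_t -0.1 z 141.0 Ft 2.2 Fr -2.1 Fz -1.0
25.32 q1.593 lag_t 0.0 z 141.0 Ft 3.5 Fr -0.8 Fz -1.7
25.57 q1.608 lag_t 0.5 z 141.0 Ft 3.9 Fr -0.7 Fz -0.5
25.82 q1.623 lag_t 1.2 z 141.0 Ft 6.9 Fr -1.2 Fz -0.4
26.07 q1.638 lag_t 2.0 z 140.9 Ft 8.9 Fr -0.5 Fz 0.6
26.32 q1.653 lag_t 2.9 z 141.0 Ft 12.9 Fr -0.3 Fz 1.0
26.57 q1.668 lag_t 3.8 z 140.9 Ft 14.1 Fr 0.5 Fz 2.6
LIMIT
```

View pics/g.png

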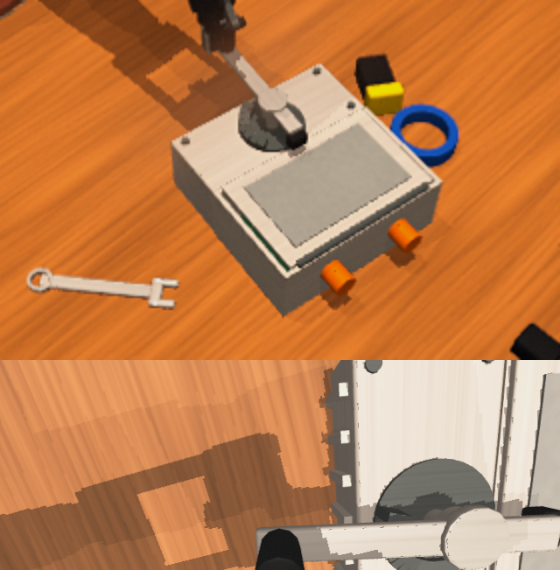

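Run:
```python
from push import *
q=run(1.668,1.73,.01,19,gap=0)
wait(.3); t,x,f,o=st(); print(np.round(x,1),np.round(f,1), np.round(p,3))
h=(x[:2]-p[:2]); c,s=np.cos(p[2]),np.sin(p[2]); hx=c*h[0]+s*h[1]; hy=-s*h[0]+c*h[1]
rad=np.hypot(hx,hy); ang=np.arctan2(-hx,-hy); print("tool rad",rad,"tool ang",ang,"knob ang",ang+np.arcsin(22/rad))
# back off
X,r=push_pose(q-.25,0,141); move_l(X,r,speed=120); 
X[2]=215; move_l(X,r,speed=250); wait(.1)
t,x,f,o=st(); print(t,np.round(f,1))
b=get_image("wrist")[:,:,::-1].copy(); cv2.imwrite("pics/h_raw.png",b)
for qq in (1.55,1.6,1.65):
  for u in wproj(W(p,[-105*np.sin(qq),-105*np.cos(qq),176.5]),o): cv2.circle(b,tuple(int(round(v)) for v in u),3,(0,0,255),1)
cv2.imwrite("pics/h_w.png",b)
a=get_image("top"); cv2.imwrite("pics/h_t.png",cv2.resize(a[110:290,180:460,::-1],None,fx=2.8,fy=2.8))
```

```text
26.92 q1.678 lag_t 4.4 z 140.9 Ft 16.5 Fr -0.1 Fz 1.8
27.17 q1.688 lag_t 5.0 z 140.9 Ft 19.0 Fr 0.7 Fz 2.5
LIMIT
[470.4  78.1 141. ] [ -4.5 -17.4   1. ] [ 5.78318e+02  7.52520e+01 -1.63000e-01 -2.57000e-01  8.05000e-01]
tool rad 107.98590855676707 tool ang 1.4346123552334626 knob ang 1.6397789726425192
28.4167 [-1.   0.2 -0.3]
```

View pics/h_w.png

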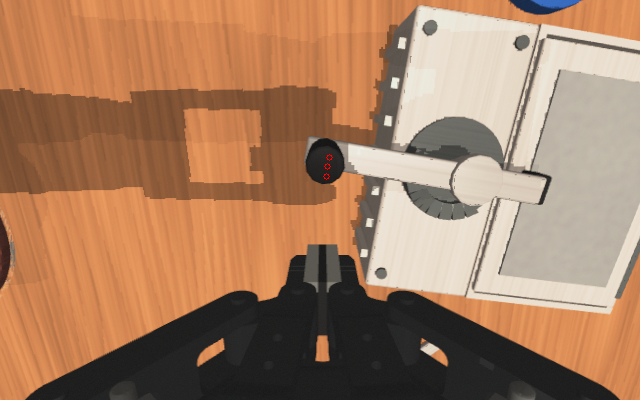

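View pics/h_t.png

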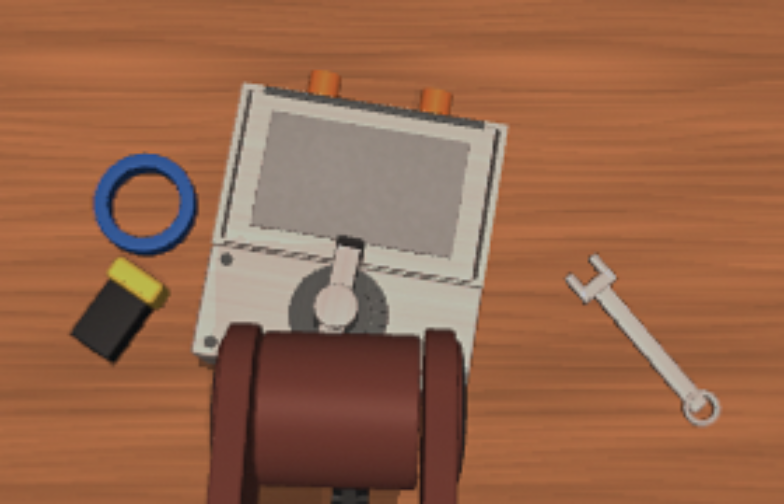

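```bash
cat > press.py <<'E'
from h import *
def press(z,q,lim,dz=1.2,zmin=155,r=105):
    X=W(p,[-r*np.sin(q),-r*np.cos(q),0])[0]
    while z>zmin:
        z-=dz; X[2]=z; move_l(X,speed=30); t,x,f,o=st()
        print(f"{t:.2f} zc {z:.1f} z {x[2]:.2f} f {np.round(f,1)}",flush=True)
        if f[2]>lim: print("LIMIT"); break
    return z
E
python3 - <<'E'
from press import *
q=1.62
X=W(p,[-105*np.sin(q),-105*np.cos(q),205])[0]; X2=X.copy(); X2[2]=181
o=get_obs(); goto(X,[180,0,o["ee_rot"][2]]); move_l(X2,speed=120)
press(181,q,20)
E
```

```text
29.41 zc 179.8 z 180.52 f [ 0.6  0.2 -0.4]
29.66 zc 178.6 z 178.74 f [ 0.5 -1.1 -0.5]
29.91 zc 177.4 z 177.30 f [-0.4 -0.6 -0.8]
30.16 zc 176.2 z 176.07 f [ 0.2 -0.2 -0.1]
30.41 zc 175.0 z 175.19 f [-0.6 -0.3  1.4]
30.66 zc 173.8 z 174.35 f [-2.6  0.3  5.5]
30.91 zc 172.6 z 173.65 f [-4.9  0.9  7.7]
31.16 zc 171.4 z 172.83 f [-6.4  0.8 10.5]
31.41 zc 170.2 z 171.78 f [-6.8  1.3 11.3]
31.66 zc 169.0 z 170.66 f [-7.9  0.5 11.7]
31.91 zc 167.8 z 169.58 f [-7.1  1.  12.5]
32.16 zc 166.6 z 168.41 f [-7.3  0.4 12.6]
32.41 zc 165.4 z 167.28 f [-8.   0.3 12.7]
32.66 zc 164.2 z 166.11 f [-8.1  0.6 13.9]
32.91 zc 163.0 z 164.95 f [-8.6  0.1 13.6]
33.16 zc 161.8 z 163.77 f [-9.1  0.5 14.6]
33.41 zc 160.6 z 162.58 f [-9.3 -0.5 14.8]
33.66 zc 159.4 z 161.47 f [-9.   0.5 14.9]
33.91 zc 158.2 z 160.96 f [-11.8   0.3  19.1]
34.16 zc 157.0 z 160.45 f [-13.3   0.2  21.8]
LIMIT
```

Run:
```python
from h import *
t,x,f,o=st(); print(t,x,o["ee_rot"],o["grip_width"],o["moment"])
a=get_image("scene")[100:220,190:370,::-1]; b=get_image("wrist")[:,:,::-1]
cv2.imwrite("pics/i_s.png",cv2.resize(a,None,fx=4,fy=4,interpolation=cv2.INTER_CUBIC))
cv2.imwrite("pics/i_w.png",b)
```

```text
34.1583 [473.99820337  97.88552636 160.44758104] [-179.9736873     0.31768253   -1.69201743] 0.0172446660128892 [0.08810006 2.26204095 0.01639056]
```

View pics/i_s.png

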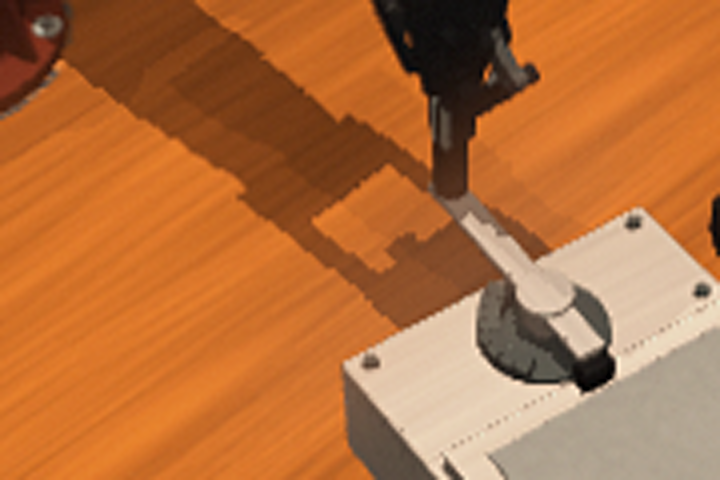

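View pics/i_w.png

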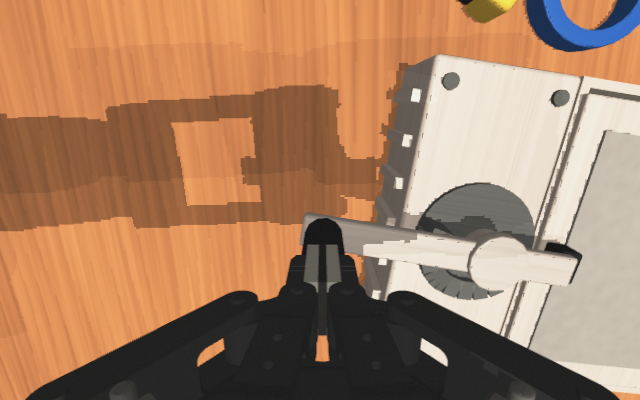

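Run:
```python
from press import *
z=press(157.0,1.62,26,dz=.8,zmin=152)
wait(.2); print(np.round(st()[2],1),st()[1])
X=W(p,[-105*np.sin(1.62),-105*np.cos(1.62),0])[0]
for i in range(14):
    z+=1.2; X[2]=z; move_l(X,speed=30); t,x,f,o=st(); print(f"{t:.2f} {z:.1f} {x[2]:.2f} {np.round(f,1)}")
    if f[2]<.7 and z>163: break
```

```text
34.51 zc 156.2 z 160.22 f [-16.    0.1  24.9]
34.76 zc 155.4 z 159.89 f [-16.4   1.2  28.2]
LIMIT
[-16.    0.1  28.7] [473.80467135  98.03818716 159.93410319]
35.21 156.6 160.42 [-14.8   0.8  23.4]
35.46 157.8 160.85 [-11.9   0.   20.4]
35.71 159.0 161.29 [-9.2  0.1 14.2]
35.96 160.2 161.76 [-7.5 -0.5 11.7]
36.21 161.4 162.31 [-4.5 -0.5  6.9]
36.46 162.6 162.84 [-1.1 -0.1  3.7]
36.71 163.8 163.45 [ 0.2  0.4 -0.7]
```

Run:
```python
from h import *
X=W(p,[-105*np.sin(1.62),-105*np.cos(1.62),250])[0]; move_l(X,speed=200)
goto([380,330,300],[180,0,45]); wait(.2)
t,x,f,o=st(); print(t,np.round(f,1))
im={}
for n in("top","scene"):
    im[n]=get_image(n)[:,:,::-1]
a=cv2.resize(im["top"][110:290,180:460],(700,450)); cv2.imwrite("pics/j_t.png",a)
b=cv2.resize(im["scene"][120:300,190:470],(780,501),interpolation=cv2.INTER_CUBIC); cv2.imwrite("pics/j_s.png",b)
for z in (164,168,176.5): print(z,proj("scene",W(p,[-105*np.sin(1.62),-105*np.cos(1.62),z])),proj("top",W(p,[-105*np.sin(1.62),-105*np.cos(1.62),z])))
```

```text
38.5 [-0.3 -0.1 -0. ]
164 [[302.71333843 134.13643554]] [[288.5600718 265.1521642]]
168 [[302.69887003 132.96387405]] [[288.43789905 265.07392616]]
176.5 [[302.6679651  130.45359533]] [[288.175032   264.90559155]]
```

View pics/j_t.png

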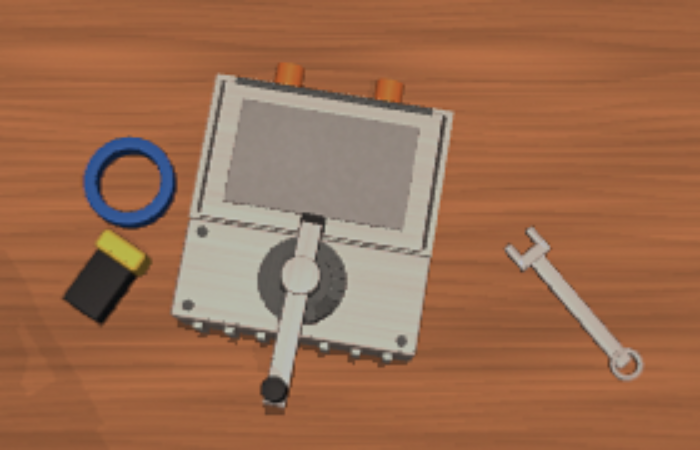

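View pics/j_s.png

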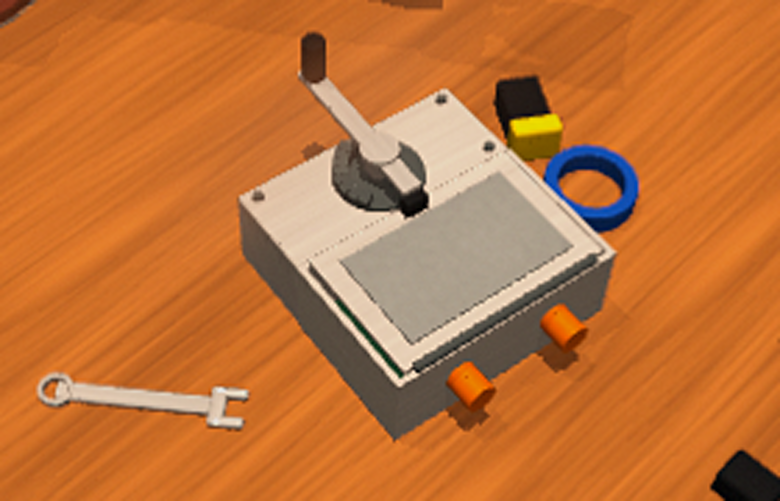

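```bash
python3 -c "
from station import *
print(sign_off())"
```

```text
the job is handed in; nothing more can be done
None
```

The lid is shut, the lever is turned to its stop and seated in the notch, and the job is handed in. It took about 38.6 s.

- **Lid:** I pushed it down with the closed fingertips. Its top face ended at 91.0 mm, the fully shut height, and it held there while I pressed with 11 N.
- **Turning:** I pushed the knob clockwise, feeling the ramp and then the cam's top. The stop came at about 1.62 rad, where the force climbed steeply. I quit pushing at 19 N. While turning before the stop, the force stayed at 5 N or less.
- **Pressing:** I pressed straight down on the knob to about 29 N, or about 33 N counting the sideways force. On release, contact was lost at about 163 mm, where a seated knob should be at 164 mm.
- **Final check:** With the arm clear and the wrist force near zero, the scene camera put the knob top at about 165 mm. The lid was shut, and the plug, wrench and tape roll had not moved.

**Disagreement:** While pressing, the fingertip went down to about 160 mm, roughly 4 mm below the seated height. The lever seemed to be flexing, because it sprang back as I let off. I did not test whether the seated lever resists being turned back.

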